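Stow the loose spares for sea

ROBOT

A 6-joint arm with a two-finger parallel gripper is mounted at the origin on the work surface. World frame = base frame: x ahead of the robot, y to its left, z up, the work surface at z = 0. Lengths are in m, angles in rad, forces in N, time in s.
With the tool pointing down it reaches from about 0.225 to 0.875 m from the base axis. Payload 3.4 kg.
Tool frame: the origin (TCP) lies at the very end of the fingers, on their centre line; the grasp point (between the pads) lies behind it (manip.grasp_offset is the z of the grasp point in the tool frame, in m); z points along the fingers, y is the line along which they close (so a half turn about z gives the same grasp; the last joint's range is limited). The gripper opens to 85 mm and grips with 20 to 120 N. Pads are 22 mm wide; open, the fingers measure 114 mm over their backs; the gripper's body (76 mm by 85 mm) begins 54 mm behind the grasp point. The pads swing forward as they close: fully open they stand 13 mm farther back than shut.
Start: joints at [1.168, 0.276, 1.505, -0, 1.361, -0.121], TCP at [0.16, 0.552, 0.231] pointing down, gripper open.
Joint ranges: [-2.89, 2.89], [-0.75, 2.08], [0.22, 2.7], [-1.18, 4.32], [0.11, 2.71], [-2.7, 2.7]. Speed limits (rad/s): [2.57, 2.57, 3.14, 3.14, 3.14, 3.14].

INTERFACE

Orientations are given as a unit quaternion [w, x, y, z].
In Python, from rig import manip gives the robot as it stands.
- The arm moves only by the shell command python3 -m pendant 'ROWS' [FORCE]. ROWS is JSON, a list of rows, each an object of numbers: "dx", "dy", "dz": the shift along the tool's x, y, z in m; "rx", "ry", "rz": the turn, a rotation vector about the tool's x, y, z in degrees; "hand": the finger opening in m, from 0 to 0.0854. In form: [{"dx": .., "dy": .., "dz": .., "rx": .., "ry": .., "rz": .., "hand": ..}, ...]. A call has 1 to 12 rows; each row shifts and turns the commanded pose from where the row before left it, along the tool's axes as they then stand; what a row does not reach is not made up. A row lasts 1/12 s, in which the tool goes at most 41.7 mm and 7.16 degrees, less where a joint would pass 70% of its speed; a pose out of reach is approached as far as the arm can. A call is refused whole if a number of a shift passes 0.0417 or a number of a turn 7.16, either way. A call with a gripper value outside its range is refused whole. The fingers move at their own pace and stop on an object; FORCE is the grip in N (left out, the last holds). Time passes only in rows, so rows that do not move let the fingers close. It gives the time, the measured TCP pose, the force, the opening and the grip force at its end, in the units of the state.
- manip.get_state(): the state, without advancing time (a new reading comes with each control period).
- manip.get_image(name): name is "scene" or "top"; returns a dict with "frame" (420x560x3 uint8, red, green, blue), "fx", "fy", "cx", "cy" (pixels), "position" and "attitude" of the camera in the world. Camera axes: x right, y up, looking along -z (the intrinsics and any distortion apply to the point x, -y, -z); pixel columns grow to the right and rows downward; lengths in m; the calibration is good to about 2 mm. A picture is of the moment at which its call begins. There is no depth.
- manip.sign_off(): hands the job in; it is judged then, once.
The state is a dict: "clock": time; "qpos": joint angles; "qd": joint speeds; "effort": joint torques, N m; "position": TCP position; "ee_rot": TCP orientation; "contact_force": force on the tool from outside, world axes, zero at the start; "moment": the same for the moment, N m; "width": finger opening in m; "gripper_force": force on a finger pad.
Only numpy, scipy, OpenCV 4.12 (cv2) and the standard library are available. Lean on these libraries where they do the work, as an engineer would, in place of code of your own. Each camera call takes 0.05 s, during which the arm holds its last target. There are 200 camera calls.

TASK

Stow the loose spares before we sail: lay the rubber diaphragm in the round pan, then stack the three bronze glands centred on it, the largest first, the middle one on that and the smallest on top, and stand the copper nozzle upright in the square pot. Keep every part the same way up as it is now, fully down on what carries it, and leave the bearing, the grease tin and the nut where they are.

Things in the scene. Friction and masses are not known exactly. Their poses are not given: they have to be found in the camera images.
- diaphragm: black rubber pump diaphragm, a stiff disc 90 mm across and 8 mm thick with a steel centre boss 20 mm across that stands 20 mm above the rubber (28 mm in all). About 0.12 kg, loose; grip it by the boss from above. Origin: centre of its underside, z up (boss up).
- gland_large: bronze packing gland, the largest of three, sleeve up: round flange 68 mm across, 10 mm thick, with two bolt ears (92 mm over them, along x); on it a round sleeve 56 mm across, 24 mm high (34 mm in all); a 36 mm bore right through. 0.53 kg, loose; grip the sleeve from above. Origin: centre of underside, z up. Fits loosely over the diaphragm's boss, resting on the rubber.
- gland_medium: bronze packing gland, the middle of three, sleeve up: round flange 56 mm across, 10 mm thick, with two bolt ears (78 mm over them, along x); on it a round sleeve 44 mm across, 24 mm high (34 mm in all); a 26 mm bore right through. 0.38 kg, loose; grip the sleeve from above. Origin: centre of underside, z up.
- gland_small: bronze packing gland, the smallest of three, sleeve up: round flange 44 mm across, 10 mm thick, with two bolt ears (64 mm over them, along x); on it a round sleeve 32 mm across, 24 mm high (34 mm in all); a 16 mm bore right through. 0.24 kg, loose; grip the sleeve from above. Origin: centre of underside, z up.
- nozzle: stubby copper fuel injector nozzle standing upright on its wide end: a collar 30 mm across up to 20 mm, a body 26 mm across from 20 to 60 mm, then a cone to the tip at 73 mm. About 0.28 kg, loose; grip it by the upper body from above. Origin: centre of its underside, z up (tip up).
- pan: round grey painted steel stowage pan, fixed to the ledge: 112 mm across outside, rim 14 mm high, wall 4 mm thick (inside 104 mm), floor 4 mm above the ledge. Origin: centre of its underside; the only round open dish.
- pot: square open steel pot, fixed to the ledge: 52 mm square outside, 27 mm high, walls 3 mm thick (inside 46 mm), floor 3 mm above the ledge. Origin: centre of its underside; its yaw varies.
- bearing: steel ball bearing lying flat, 52 mm across, 22 mm bore, 16 mm high. Loose bystander among the spares, to be left where it is. Origin: centre of its underside.
- tin: small closed blue grease tin, 60 mm across, 55 mm high. Loose bystander among the spares, to be left where it is. Origin: centre of its underside.
- nut: steel hexagon nut lying flat, 50 mm over the corners, 22 mm high. Loose bystander among the spares, to be left where it is. Origin: centre of its underside.
Not all that is in view belongs to the job. What is shaped like the gland_medium but pink is not meant.

How it is judged:
At the end, for the whole second after the job is handed in: Diaphragm on the pan's floor, largest gland on its rubber, middle gland on that, smallest on top; nozzle on the pot's floor. Each within 12 mm of the centre of its support, within 4 mm of seated height, upright within 0.1 rad, at rest. Bearing, tin, nut within 20 mm of their start (horizontal distance between diaphragm and pan below 0.012 m and z of diaphragm in the frame of pan between 0 and 0.008 m and angle between each of diaphragm, gland_large, gland_medium, gland_small, nozzle's own z axis and vertical below 0.1 rad and linear speed of each of diaphragm, gland_large, gland_medium, gland_small, nozzle below 0.02 m/s and angular speed of each of diaphragm, gland_large, gland_medium, gland_small, nozzle below 0.2 rad/s and horizontal distance between gland_large and diaphragm below 0.012 m and z of gland_large in the frame of diaphragm between 0.004 and 0.012 m and horizontal distance between gland_medium and gland_large below 0.012 m and z of gland_medium in the frame of gland_large between 0.03 and 0.038 m and horizontal distance between gland_small and gland_medium below 0.012 m and z of gland_small in the frame of gland_medium between 0.03 and 0.038 m and horizontal distance between nozzle and pot below 0.012 m and z of nozzle in the frame of pot between -0.001 and 0.007 m and distance of each of bearing, tin, nut from where it was at the start of the episode below 0.02 m); the robot touches nothing.
It fails at once if the bearing is moved by more than 20 mm (distance of bearing from where it was at the start of the episode above 0.02 m).
It fails at once if the tin is moved by more than 20 mm (distance of tin from where it was at the start of the episode above 0.02 m).
It fails at once if the nut is moved by more than 20 mm (distance of nut from where it was at the start of the episode above 0.02 m).
It also fails if it takes over 125 s, if anything falls off the work surface, if the arm or the gripper's body presses on something with over 40 N, if the wrist force passes 120 N, or if a joint passes its speed limit or range.

## Working session

There is one attempt and no reset: what is moved stays moved. The work goes in short steps, Python scripts to look and compute and a shell command to move; the robot and the scene stay as the last step left them, time stands still between calls to the robot, and variables do not carry over. Pictures are saved under pics/ and viewed, at most 14 in all, crops included, and the job is handed in when it is done.

```bash
mkdir -p pics; ls
python3 - <<'E'
from rig import manip
import cv2
for n in("scene","top"):
    d=manip.get_image(n); cv2.imwrite(f"pics/{n}0.png",d["frame"][:,:,::-1])
    print(n,{k:v for k,v in d.items() if k!="frame"})
print(manip.get_state(),manip.grasp_offset)
E
```

```text
pics
scene {'fx': 526.6470934409807, 'fy': 526.6470934409807, 'cx': 282.9750443097797, 'cy': 206.97343156728743, 'position': array([0.92606924, 0.71472293, 0.93454104]), 'attitude': array([0.25115574, 0.10388371, 0.35374109, 0.89498392])}
top {'fx': 540.4815218340916, 'fy': 540.4815218340916, 'cx': 270.6010321299937, 'cy': 214.28297029628635, 'position': array([0.38249636, 0.00747288, 1.37243742]), 'attitude': array([ 0.7170999 ,  0.01854695, -0.02503959, -0.69627348])}
{'clock': 0.1, 'qpos': array([ 1.16797312e+00,  2.76573467e-01,  1.50599176e+00, -1.27713335e-05,
        1.36074991e+00, -1.21046798e-01]), 'qd': array([-3.47141854e-04, -9.46771381e-04, -1.87489726e-03,  3.74260641e-05,
        4.46256324e-04, -2.01883969e-03]), 'effort': array([ 2.36553875e-03, -4.17703485e+01, -2.46401954e+01,  1.92611578e-04,
        5.91711549e-03,  2.74008681e-05]), 'position': array([0.15973278, 0.55187099, 0.23050834]), 'ee_rot': array([-2.16986883e-04,  1.40421200e-01,  9.90091483e-01, -8.33480412e-04]), 'contact_force': array([ 0.36347896, -0.03248633,  0.18338472]), 'moment': array([ 0.01824328, -0.03312003, -0.01096002]), 'gripper_force': 0.0, 'width': 0.08554935232216371} -0.0187
```

View pics/top0.png

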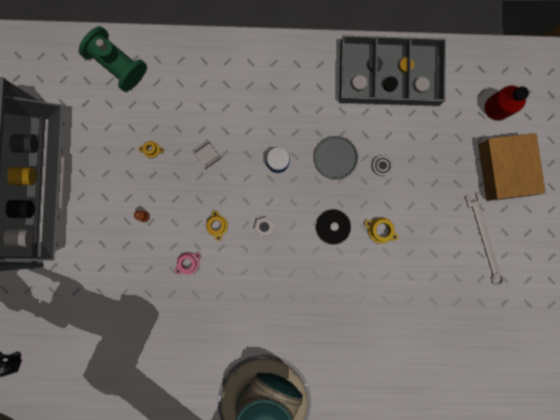

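View pics/scene0.png

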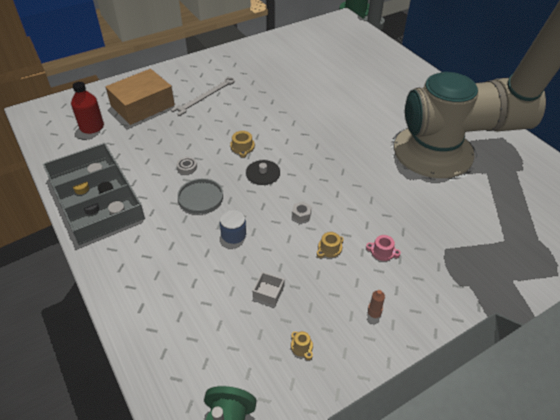

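The top view shows three bronze glands at (382,230), (216,226) and (151,149), plus a pink lookalike at (188,264). It also shows:
- Parts and targets: diaphragm (333,227), nozzle (141,215), pan (335,158), pot (208,154).
- Bystanders: bearing (381,165), tin (278,159), nut (264,227).

The candidates for gland_medium are bronze (216,226) and pink (188,264). The bronze one fits, because pink is excluded. I'll confirm that in a crop and measure.

```bash
cat > h.py <<'E'
import numpy as np, cv2
from scipy.spatial.transform import Rotation as R
from rig import manip
def rot(q): return R.from_quat(np.r_[q[1:],q[0]]).as_matrix()
def cast(d,uv,z):
    v=rot(d["attitude"])@np.array([(uv[0]-d["cx"])/d["fx"],-(uv[1]-d["cy"])/d["fy"],-1])
    p=d["position"]; return (p+v*(z-p[2])/v[2])[:2]
def blobs(m,lo=15):
    n,_,s,c=cv2.connectedComponentsWithStats(m.astype(np.uint8),connectivity=8)
    return [(c[i],s[i]) for i in range(1,n) if s[i][4]>=lo]
def masks(d):
    h=cv2.cvtColor(d["frame"],cv2.COLOR_RGB2HSV).astype(int); H,S,V=h[...,0],h[...,1],h[...,2]
    return {"bronze":(H>=16)&(H<=30)&(S>120)&(V>70),"copper":(H<14)&(S>110)&(V>40),"pink":(H>160)&(S>80)&(V>120),"black":(V<45)}
E
python3 - <<'E'
from h import *
for n in("top","scene"):
    d=manip.get_image(n)
    for k,m in masks(d).items():
        for c,s in blobs(m):
            print(n,k,c.round(1),s,*(cast(d,c,z).round(4) for z in(0,.015,.034)))
    cv2.imwrite(f"pics/{n}crop.png",cv2.resize(d["frame"][130:280,130:410,::-1] if n=="top" else d["frame"][120:370,150:410,::-1],None,fx=2.85 if n=="top" else 2.3,fy=2.85 if n=="top" else 2.3,interpolation=cv2.INTER_CUBIC))
E
```

```text
top bronze [403.4  63.8] [400  57   7  14  81] [ 0.8687 -0.3369] [ 0.8634 -0.3332] [ 0.8566 -0.3284]
top bronze [411.9  64. ] [411  60   3   9  25] [ 0.869  -0.3592] [ 0.8636 -0.3552] [ 0.8569 -0.3501]
top bronze [515.8 165.7] [ 489  135   55   64 2801] [ 0.6112 -0.6302] [ 0.6087 -0.6232] [ 0.6056 -0.6144]
top bronze [150.9 149.3] [139 142  24  16 230] [0.6247 0.3069] [0.6221 0.3036] [0.6187 0.2994]
top bronze [ 21.2 175.9] [  9 168  21  17 218] [0.5463 0.6331] [0.5445 0.6262] [0.5422 0.6176]
top bronze [216.6 225.4] [206 211  22  29 324] [0.4351 0.1324] [0.4345 0.131 ] [0.4338 0.1293]
top bronze [380.6 230.2] [365 218  33  25 425] [ 0.4351 -0.2849] [ 0.4345 -0.2817] [ 0.4338 -0.2776]
top copper [508.1 102.6] [491  86  35  34 566] [ 0.7752 -0.6101] [ 0.7709 -0.6034] [ 0.7654 -0.5948]
top copper [141.4 215.4] [134 210  15  12 127] [0.4547 0.3237] [0.4539 0.3203] [0.4529 0.3159]
top pink [187.9 263.9] [175 253  26  21 269] [0.3357 0.2012] [0.3362 0.1991] [0.3368 0.1964]
top black [71.   8.6] [   0    0  154   22 2505] [0.9867 0.5295] [0.9801 0.5238] [0.9717 0.5166]
top black [190.3   9
[... 5727 characters left out ...]
.7 86.6] [ 73  82  12  11 103] [ 0.7326 -0.7921] [ 0.7357 -0.7679] [ 0.7396 -0.7372]
scene black [519.7  95. ] [508  83  30  18  75] [-0.4089 -0.0579] [-0.3875 -0.0455] [-0.3603 -0.0298]
scene black [412.6 119.3] [405  91  23  57 388] [-0.0452 -0.1346] [-0.0296 -0.121 ] [-0.0098 -0.1037]
scene black [104.5 186.5] [ 98 182  15  11 106] [ 0.8075 -0.3236] [ 0.8094 -0.3069] [ 0.8118 -0.2858]
scene black [ 92.1 210.4] [ 84 205  15  10  65] [ 0.8597 -0.259 ] [ 0.8608 -0.2433] [ 0.8621 -0.2235]
scene black [ 27.1 245.6] [   0  226   58   41 1051] [ 1.0193 -0.228 ] [ 1.0178 -0.2129] [ 1.0159 -0.1937]
scene black [ 83.4 361. ] [  42  283   90  137 5964] [0.9955 0.116 ] [0.9944 0.1257] [0.993  0.1378]
```

View pics/topcrop.png

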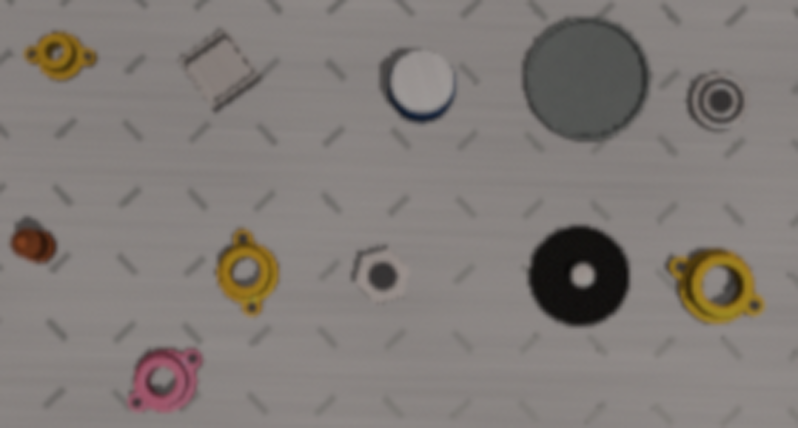

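View pics/scenecrop.png

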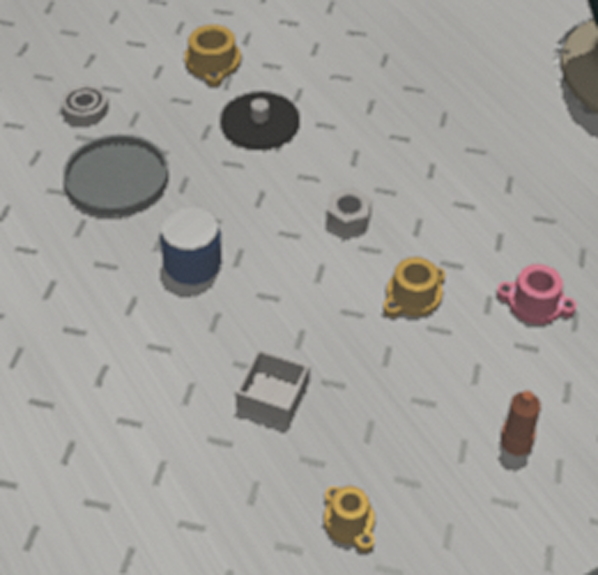

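The crop confirms the identities: bronze medium gland at top px (216,226) / scene px (330,243), with the pink decoy at (188,264) left alone. Next I'll cast the hand-read features from both views at their known heights.

```bash
cat >> h.py <<'E'
def pt(d,n,c,z):  # crop px -> world
    c=np.array(c)+.5; uv=(c/2.85-.5+[130,130]) if n=="top" else (c/2.3-.5+[150,120]); return cast(d,uv,z)
E
python3 - <<'E'
from h import *
T=manip.get_image("top");S=manip.get_image("scene")
for k,z,t,s in [("L rim",.034,(722,284),(212,39)),("L ears",.010,(717.5,286.5),None),("M rim",.034,(246,270),(417,272)),("M ears",.01,(247,273),(415,292)),
 ("S rim",.034,(57,53),(349,500)),("S ears",.01,(60.5,55.5),(348.5,516)),("boss top",.028,(582.5,274),(260,102)),("pan rim",.014,(586,78.5),(116,175)),
 ("pot rim",.027,(221,70),(273,382.5)),("nozzle tip",.073,(20,243),(526,396)),("bearing",.016,(719,100),(84,99)),("tin",.055,(422,81),(190,228)),("nut",.022,(382,276),(349,204))]:
    print(k,pt(T,"top",t,z).round(4), pt(S,"scene",s,z).round(4) if s else "")
g=cv2.GaussianBlur(T["frame"],(3,3),0).astype(int); V=g.max(2); 
m=((V<118)&(V>=45)); m[:,:300]=0;m[:,365:]=0;m[:130]=0;m[190:]=0
cs,_=cv2.findContours(m.astype(np.uint8),cv2.RETR_EXTERNAL,cv2.CHAIN_APPROX_NONE); c=max(cs,key=len)
e=cv2.fitEllipse(c); print("pan",e,cast(T,e[0],.012))
m=masks(T)["copper"]; m[:,:120]=0;m[:,170:]=0
ys,xs=np.nonzero(m); print("noz base y",cast(T,(xs.max()+.5,215.5),.015)[1]+.015,"x",cast(T,(148,(ys[xs>143].min()+ys[xs>143].max())/2),.015)[0])
E
```

```text
L rim [ 0.4362 -0.2836] [ 0.4352 -0.2815]
L ears [ 0.4348 -0.2849] 
M rim [0.4362 0.1308] [0.4343 0.1323]
M ears [0.4345 0.132 ] [0.4376 0.1366]
S rim [0.6212 0.3027] [0.6243 0.3046]
S ears [0.6233 0.3048] [0.6248 0.3061]
boss top [ 0.4416 -0.1626] [ 0.4388 -0.1639]
pan rim [ 0.6164 -0.1637] [ 0.6202 -0.1563]
pot rim [0.6118 0.1596] [0.6164 0.1668]
nozzle tip [0.4517 0.3183] [0.4553 0.3178]
bearing [ 0.6005 -0.2822] [ 0.5999 -0.2821]
tin [ 0.6028 -0.017 ] [ 0.6033 -0.0146]
nut [0.4349 0.0126] [0.4352 0.0133]
pan ((335.14935302734375, 156.91677856445312), (45.3696403503418, 45.857852935791016), 174.29013061523438) [ 0.61755702 -0.16353502]
noz base y 0.317532540709468 x 0.4529865720459501
```

Run:
```python
from h import *
T=manip.get_image("top")["frame"];S=manip.get_image("scene")["frame"]
z=lambda f,r,c,k:cv2.resize(f[r:r+34,c:c+44,::-1],None,fx=9,fy=9,interpolation=cv2.INTER_NEAREST)
a=z(T,138,186,9);b=z(S,270,246,9)
c=cv2.resize(S[174:217,170:230,::-1],None,fx=6.6,fy=6.6,interpolation=cv2.INTER_NEAREST)
o=np.zeros((600,800,3),np.uint8);o[:306,:396]=a;o[:306,400:796]=b;o[306:306+c.shape[0],:c.shape[1]]=c
cv2.imwrite("pics/zoom.png",o)
```

```text
(no output)
```

View pics/zoom.png

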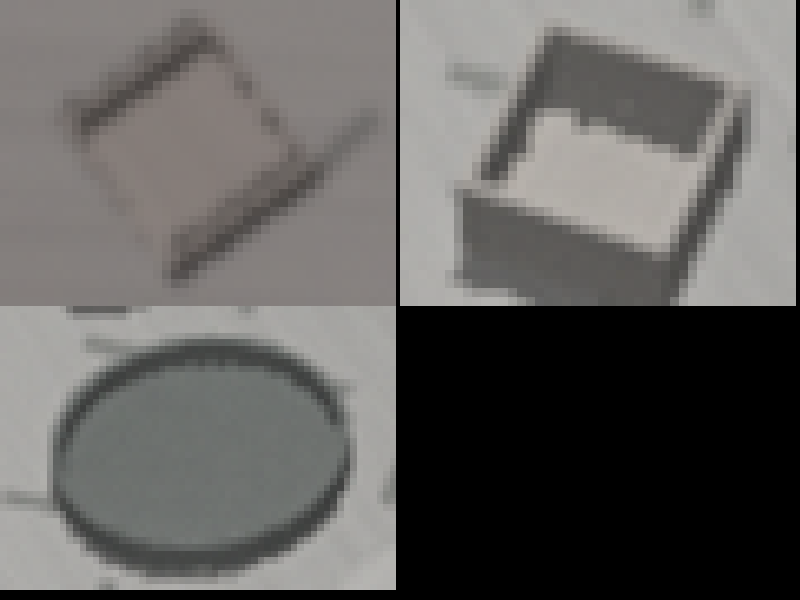

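```bash
python3 - <<'E'
from h import *
T=manip.get_image("top");S=manip.get_image("scene")
print("pot",cast(T,(206.1,152.8),.027),cast(S,(268.6,285.2),.027))
print("pan",cast(S,(200,194.5),.014))
E
python3 -m pendant '[{"dx":0,"rz":-7},{"rz":-7},{"rz":-2.1},{"hand":0.05}]' 40
```

```text
pot [0.61537652 0.16258338] [0.61504155 0.16522548]
pan [ 0.61854119 -0.16059523]invalid input
```

```bash
python3 -m pendant '[{"dx":0,"dy":0,"dz":0,"rx":0,"ry":0,"rz":-7,"hand":0.05},{"dx":0,"dy":0,"dz":0,"rx":0,"ry":0,"rz":-7,"hand":0.05},{"dx":0,"dy":0,"dz":0,"rx":0,"ry":0,"rz":-2.1,"hand":0.05}]' 40
```

```text
clock: 0.75
position: [0.1599, 0.5523, 0.2313]
ee_rot: [0.0, -0.002, 1.0, 0.0]
contact_force: [-0.8, 0.3, -0.3]
width: 0.0521
gripper_force: 0.0
```

```bash
python3 -m pendant '[{"dx":-0.014,"dy":-0.0357,"hand":0.05},{"dx":-0.014,"dy":-0.0357,"hand":0.05},{"dx":-0.014,"dy":-0.0357,"hand":0.05},{"dx":-0.014,"dy":-0.0357,"hand":0.05},{"dx":-0.014,"dy":-0.0357,"hand":0.05},{"dx":-0.014,"dy":-0.0357,"hand":0.05},{"dx":-0.014,"dy":-0.0357,"hand":0.05},{"dx":-0.014,"dy":-0.0357,"hand":0.05},{"dx":-0.014,"dy":-0.0357,"hand":0.05},{"dx":-0.014,"dy":-0.0357,"hand":0.05}]'
```

```text
invalid input
```

```bash
python3 -m pendant '[{"dx":-0.014,"dy":-0.0357,"dz":0,"rx":0,"ry":0,"rz":0,"hand":0.05},{"dx":-0.014,"dy":-0.0357,"dz":0,"rx":0,"ry":0,"rz":0,"hand":0.05},{"dx":-0.014,"dy":-0.0357,"dz":0,"rx":0,"ry":0,"rz":0,"hand":0.05},{"dx":-0.014,"dy":-0.0357,"dz":0,"rx":0,"ry":0,"rz":0,"hand":0.05},{"dx":-0.014,"dy":-0.0357,"dz":0,"rx":0,"ry":0,"rz":0,"hand":0.05},{"dx":-0.014,"dy":-0.0357,"dz":0,"rx":0,"ry":0,"rz":0,"hand":0.05},{"dx":-0.014,"dy":-0.0357,"dz":0,"rx":0,"ry":0,"rz":0,"hand":0.05},{"dx":-0.014,"dy":-0.0357,"dz":0,"rx":0,"ry":0,"rz":0,"hand":0.05},{"dx":-0.014,"dy":-0.0357,"dz":0,"rx":0,"ry":0,"rz":0,"hand":0.05},{"dx":-0.014,"dy":-0.0357,"dz":0,"rx":0,"ry":0,"rz":0,"hand":0.05}]' && python3 -m pendant '[{"dx":-0.014,"dy":-0.0357,"dz":0,"rx":0,"ry":0,"rz":0,"hand":0.05},{"dx":-0.014,"dy":-0.0357,"dz":0,"rx":0,"ry":0,"rz":0,"hand":0.05},{"dx":-0.014,"dy":-0.0357,"dz":0,"rx":0,"ry":0,"rz":0,"hand":0.05},{"dx":-0.014,"dy":-0.0357,"dz":0,"rx":0,"ry":0,"rz":0,"hand":0.05},{"dx":-0.014,"dy":-0.0357,"dz":0,"rx":0,"ry":0,"rz":0,"hand":0.05},{"dx":-0.014,"dy":-0.0357,"dz":0,"rx":0,"ry":0,"rz":0,"hand":0.05},{"dx":-0.014,"dy":-0.0357,"dz":0,"rx":0,"ry":0,"rz":0,"hand":0.05},{"dx":-0.014,"dy":-0.0357,"dz":0,"rx":0,"ry":0,"rz":0,"hand":0.05},{"dx":-0.014,"dy":-0.0357,"dz":0,"rx":0,"ry":0,"rz":0,"hand":0.05},{"dx":-0.014,"dy":-0.0357,"dz":0,"rx":0,"ry":0,"rz":0,"hand":0.05},{"dx":0,"dy":0,"dz":0,"rx":0,"ry":0,"rz":0,"hand":0.05}]'
```

```text
clock: 1.58
position: [0.2998, 0.1936, 0.2316]
ee_rot: [0.001, -0.0, 1.0, 0.0]
contact_force: [0.8, 0.5, 0.4]
width: 0.0501
gripper_force: 0.0
clock: 2.5
position: [0.4426, -0.1687, 0.2313]
ee_rot: [0.002, 0.003, 1.0, -0.003]
contact_force: [0.6, 1.0, 0.6]
width: 0.0502
gripper_force: 0.0
```

```bash
python3 -m pendant '[{"dx":0,"dy":0,"dz":0.036,"rx":0,"ry":0,"rz":0,"hand":0.05},{"dx":0,"dy":0,"dz":0.036,"rx":0,"ry":0,"rz":0,"hand":0.05},{"dx":0,"dy":0,"dz":0.036,"rx":0,"ry":0,"rz":0,"hand":0.05},{"dx":0,"dy":0,"dz":0.036,"rx":0,"ry":0,"rz":0,"hand":0.05},{"dx":0,"dy":0,"dz":0.015,"rx":0,"ry":0,"rz":0,"hand":0.05},{"dx":0,"dy":0,"dz":0,"rx":0,"ry":0,"rz":0,"hand":0.05},{"dx":0,"dy":0,"dz":0,"rx":0,"ry":0,"rz":0,"hand":0.05}]'
```

```text
clock: 3.08
position: [0.4391, -0.1615, 0.072]
ee_rot: [-0.001, 0.0, 1.0, 0.0]
contact_force: [0.2, 0.5, 0.0]
width: 0.0499
gripper_force: 0.0
```

```bash
python3 -m pendant '[{"dx":-0.0015,"dy":-0.0015,"dz":0.03,"rx":0,"ry":0,"rz":0,"hand":0.05},{"dx":0,"dy":0,"dz":0.02,"rx":0,"ry":0,"rz":0,"hand":0.05},{"dx":0,"dy":0,"dz":0.01,"rx":0,"ry":0,"rz":0,"hand":0.05},{"dx":0,"dy":0,"dz":0,"rx":0,"ry":0,"rz":0,"hand":0.05},{"dx":0,"dy":0,"dz":0,"rx":0,"ry":0,"rz":0,"hand":0.01},{"dx":0,"dy":0,"dz":0,"rx":0,"ry":0,"rz":0,"hand":0.01},{"dx":0,"dy":0,"dz":0,"rx":0,"ry":0,"rz":0,"hand":0.01},{"dx":0,"dy":0,"dz":0,"rx":0,"ry":0,"rz":0,"hand":0.01},{"dx":0,"dy":0,"dz":0,"rx":0,"ry":0,"rz":0,"hand":0.01},{"dx":0,"dy":0,"dz":0,"rx":0,"ry":0,"rz":0,"hand":0.01}]' 40
```

```text
clock: 3.92
position: [0.4424, -0.1641, 0.0142]
ee_rot: [0.002, 0.0, 1.0, -0.001]
contact_force: [0.4, 0.3, 6.3]
width: 0.0183
gripper_force: 38.9
```

```bash
python3 -m pendant '[{"dx":0,"dy":0,"dz":-0.02,"rx":0,"ry":0,"rz":0,"hand":0.01},{"dx":0,"dy":0,"dz":-0.03,"rx":0,"ry":0,"rz":0,"hand":0.01},{"dx":0,"dy":0,"dz":-0.03,"rx":0,"ry":0,"rz":0,"hand":0.01},{"dx":-0.02,"dy":0,"dz":0,"rx":0,"ry":0,"rz":0,"hand":0.01},{"dx":-0.03,"dy":0,"dz":0,"rx":0,"ry":0,"rz":0,"hand":0.01},{"dx":-0.03,"dy":0,"dz":0,"rx":0,"ry":0,"rz":0,"hand":0.01},{"dx":-0.03,"dy":0,"dz":0,"rx":0,"ry":0,"rz":0,"hand":0.01},{"dx":-0.03,"dy":0,"dz":0,"rx":0,"ry":0,"rz":0,"hand":0.01},{"dx":-0.02,"dy":0,"dz":0,"rx":0,"ry":0,"rz":0,"hand":0.01},{"dx":-0.01,"dy":0,"dz":0,"rx":0,"ry":0,"rz":0,"hand":0.01},{"dx":0,"dy":0,"dz":0,"rx":0,"ry":0,"rz":0,"hand":0.01},{"dx":0,"dy":0,"dz":0,"rx":0,"ry":0,"rz":0,"hand":0.01}]'
python3 - <<'E'
from h import *
print(manip.get_state()["position"])
for n,(r,c) in {"scene":(130,160),"top":(110,290)}.items():
    f=manip.get_image(n)["frame"][r:r+90,c:c+90,::-1]; globals()[n]=cv2.resize(f,None,fx=4.4,fy=4.4,interpolation=cv2.INTER_CUBIC)
cv2.imwrite("pics/dia.png",np.hstack([scene,top]))
E
```

```text
clock: 4.92
position: [0.6098, -0.1632, 0.0923]
ee_rot: [-0.001, 0.0, 1.0, 0.0]
contact_force: [0.3, -0.2, -1.8]
width: 0.0181
gripper_force: 39.5
[ 0.60979267 -0.163222    0.09230605]
```

View pics/dia.png

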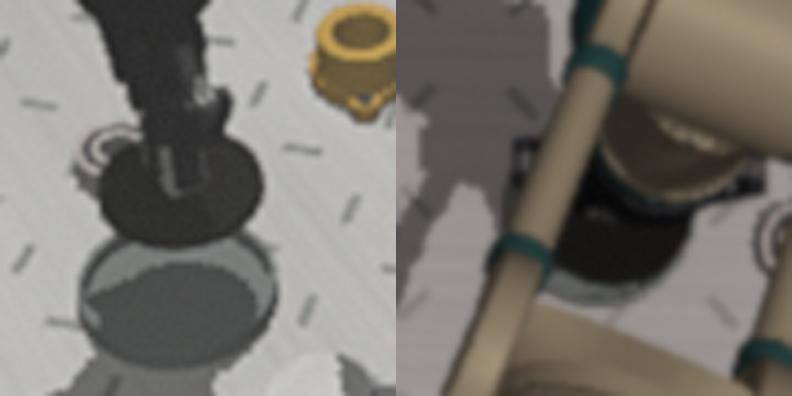

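Run:
```python
from h import *
S=manip.get_image("scene")
V=cv2.GaussianBlur(S["frame"],(3,3),0).max(2)
m=(V<62);m[:,:180]=0;m[:,222:]=0;m[:163]=0;m[188:]=0
cs,_=cv2.findContours(m.astype(np.uint8),0,1);c=max(cs,key=len).reshape(-1,2);c=c[(c[:,1]>165)]
e=cv2.fitEllipse(c);print(e)
for z in(.080,.084,.088):print(cast(S,(200.9,172.9),z),cast(S,e[0],z))
```

```text
((200.44515991210938, 175.4984130859375), (18.814437866210938, 37.804378509521484), 87.16858673095703)
[ 0.60781531 -0.16198015] [ 0.61259829 -0.15440708]
[ 0.60930502 -0.15787641] [ 0.61406561 -0.15033879]
[ 0.61079473 -0.15377267] [ 0.61553293 -0.1462705 ]
```

```bash
python3 -m pendant '[{"dx":-0.008,"dy":0.0005,"dz":0.01,"rx":0,"ry":0,"rz":0,"hand":0.01},{"dx":0,"dy":0,"dz":0.025,"rx":0,"ry":0,"rz":0,"hand":0.01},{"dx":0,"dy":0,"dz":0.02,"rx":0,"ry":0,"rz":0,"hand":0.01},{"dx":0,"dy":0,"dz":0.01,"rx":0,"ry":0,"rz":0,"hand":0.01},{"dx":0,"dy":0,"dz":0.005,"rx":0,"ry":0,"rz":0,"hand":0.01},{"dx":0,"dy":0,"dz":0,"rx":0,"ry":0,"rz":0,"hand":0.01},{"dx":0,"dy":0,"dz":0,"rx":0,"ry":0,"rz":0,"hand":0.01}]'
```

```text
clock: 5.65
position: [0.6193, -0.1632, 0.0226]
ee_rot: [0.0, 0.0, 1.0, -0.0]
contact_force: [0.3, -0.4, -0.3]
width: 0.0181
gripper_force: 39.4
```

```bash
python3 -m pendant '[{"dx":0,"dy":0,"dz":0.002,"rx":0,"ry":0,"rz":0,"hand":0.01},{"dx":0,"dy":0,"dz":0.002,"rx":0,"ry":0,"rz":0,"hand":0.01},{"dx":0,"dy":0,"dz":0.001,"rx":0,"ry":0,"rz":0,"hand":0.01},{"dx":0,"dy":0,"dz":0,"rx":0,"ry":0,"rz":0,"hand":0.01},{"dx":0,"dy":0,"dz":0,"rx":0,"ry":0,"rz":0,"hand":0.01}]'
```

```text
clock: 6.07
position: [0.6194, -0.1632, 0.0182]
ee_rot: [0.001, 0.0, 1.0, -0.0]
contact_force: [-0.4, -0.5, 3.6]
width: 0.0183
gripper_force: 39.8
```

```bash
python3 -m pendant '[{"dx":0,"dy":0,"dz":0,"rx":0,"ry":0,"rz":0,"hand":0.045},{"dx":0,"dy":0,"dz":0,"rx":0,"ry":0,"rz":0,"hand":0.045},{"dx":0,"dy":0,"dz":0,"rx":0,"ry":0,"rz":0,"hand":0.045},{"dx":0,"dy":0,"dz":0,"rx":0,"ry":0,"rz":0,"hand":0.045},{"dx":0,"dy":0,"dz":-0.02,"rx":0,"ry":0,"rz":0,"hand":0.045},{"dx":0,"dy":0,"dz":-0.03,"rx":0,"ry":0,"rz":0,"hand":0.045},{"dx":0,"dy":0,"dz":-0.03,"rx":0,"ry":0,"rz":0,"hand":0.0854}]' && python3 -m pendant '[{"dx":0.0305,"dy":-0.02,"dz":0,"rx":0,"ry":0,"rz":0,"hand":0.0854},{"dx":0.0305,"dy":-0.02,"dz":0,"rx":0,"ry":0,"rz":0,"hand":0.0854},{"dx":0.0305,"dy":-0.02,"dz":0,"rx":0,"ry":0,"rz":0,"hand":0.0854},{"dx":0.0305,"dy":-0.02,"dz":0,"rx":0,"ry":0,"rz":0,"hand":0.0854},{"dx":0.0305,"dy":-0.02,"dz":0,"rx":0,"ry":0,"rz":0,"hand":0.0854},{"dx":0.0305,"dy":-0.02,"dz":0,"rx":0,"ry":0,"rz":0,"hand":0.0854},{"dx":0,"dy":0,"dz":0,"rx":0,"ry":0,"rz":0,"hand":0.0854},{"dx":0,"dy":0,"dz":0,"rx":0,"ry":0,"rz":0,"hand":0.0854},{"dx":0,"dy":0,"dz":0,"rx":0,"ry":0,"rz":0,"hand":0.0854}]'
python3 - <<'E'
from h import *
T=manip.get_image("top");S=manip.get_image("scene")
cv2.imwrite("pics/pan1.png",np.hstack([cv2.resize(f["frame"][r:r+60,c:c+60,::-1],None,fx=6.6,fy=6.6,interpolation=cv2.INTER_CUBIC) for f,r,c in((S,165,170),(T,128,305))]))
E
```

```text
clock: 6.65
position: [0.6178, -0.1626, 0.0968]
ee_rot: [-0.002, 0.0, 1.0, 0.001]
contact_force: [1.9, -0.2, 0.4]
width: 0.0553
gripper_force: 0.0
clock: 7.4
position: [0.4362, -0.283, 0.0974]
ee_rot: [0.001, 0.001, 1.0, 0.0]
contact_force: [-0.0, -1.0, 0.2]
width: 0.0851
gripper_force: 0.0
```

View pics/pan1.png

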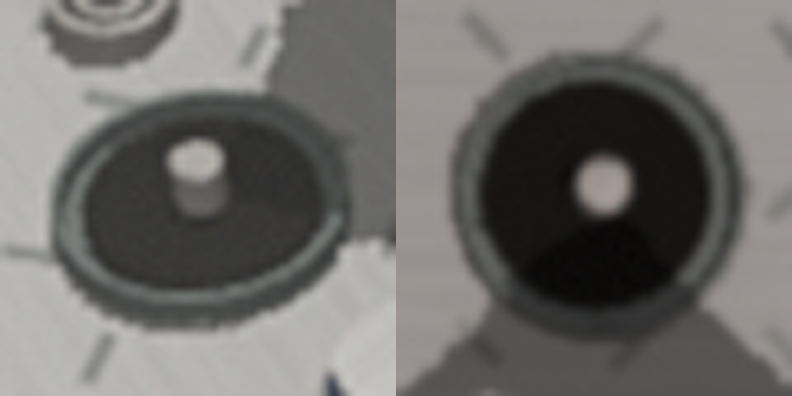

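The diaphragm is seated, centred in the pan: top crop disc centre (597,195) against pan centre (597,197). Next is the large gland.

```bash
python3 -m pendant '[{"dx":0.0005,"dy":0,"dz":0.03,"rx":0,"ry":0,"rz":0,"hand":0.0854},{"dx":0,"dy":0,"dz":0.03,"rx":0,"ry":0,"rz":0,"hand":0.0854},{"dx":0,"dy":0,"dz":0.018,"rx":0,"ry":0,"rz":0,"hand":0.0854},{"dx":0,"dy":0,"dz":0.008,"rx":0,"ry":0,"rz":0,"hand":0.0854},{"dx":0,"dy":0,"dz":0,"rx":0,"ry":0,"rz":0,"hand":0.0854},{"dx":0,"dy":0,"dz":0,"rx":0,"ry":0,"rz":0,"hand":0.03},{"dx":0,"dy":0,"dz":0,"rx":0,"ry":0,"rz":0,"hand":0.03},{"dx":0,"dy":0,"dz":0,"rx":0,"ry":0,"rz":0,"hand":0.03},{"dx":0,"dy":0,"dz":0,"rx":0,"ry":0,"rz":0,"hand":0.03},{"dx":0,"dy":0,"dz":0,"rx":0,"ry":0,"rz":0,"hand":0.03},{"dx":0,"dy":0,"dz":0,"rx":0,"ry":0,"rz":0,"hand":0.03}]' 60
```

```text
clock: 8.42
position: [0.4366, -0.2839, 0.0132]
ee_rot: [0.002, 0.0, 1.0, -0.001]
contact_force: [0.2, 1.0, 6.4]
width: 0.054
gripper_force: 62.9
```

```bash
python3 -m pendant '[{"dx":0,"dy":0,"dz":-0.02,"rx":0,"ry":0,"rz":0,"hand":0.03},{"dx":0,"dy":0,"dz":-0.03,"rx":0,"ry":0,"rz":0,"hand":0.03},{"dx":0,"dy":0,"dz":-0.03,"rx":0,"ry":0,"rz":0,"hand":0.03},{"dx":-0.02,"dy":0.013,"dz":0,"rx":0,"ry":0,"rz":0,"hand":0.03},{"dx":-0.03,"dy":0.02,"dz":0,"rx":0,"ry":0,"rz":0,"hand":0.03},{"dx":-0.03,"dy":0.02,"dz":0,"rx":0,"ry":0,"rz":0,"hand":0.03},{"dx":-0.03,"dy":0.02,"dz":0,"rx":0,"ry":0,"rz":0,"hand":0.03},{"dx":-0.03,"dy":0.02,"dz":0,"rx":0,"ry":0,"rz":0,"hand":0.03},{"dx":-0.03,"dy":0.02,"dz":0,"rx":0,"ry":0,"rz":0,"hand":0.03},{"dx":-0.012,"dy":0.008,"dz":0,"rx":0,"ry":0,"rz":0,"hand":0.03},{"dx":0,"dy":0,"dz":0,"rx":0,"ry":0,"rz":0,"hand":0.03},{"dx":0,"dy":0,"dz":0,"rx":0,"ry":0,"rz":0,"hand":0.03}]'
```

```text
clock: 9.42
position: [0.6168, -0.1611, 0.0904]
ee_rot: [-0.001, -0.001, 1.0, 0.0]
contact_force: [-0.7, 0.0, -6.2]
width: 0.0542
gripper_force: 66.8
```

Run:
```python
from h import *
print(manip.get_state()["position"])
T=manip.get_image("top");S=manip.get_image("scene")
cv2.imwrite("pics/large.png",np.hstack([cv2.resize(f["frame"][r:r+80,c:c+80,::-1],None,fx=5,fy=5,interpolation=cv2.INTER_CUBIC) for f,r,c in((S,135,160),(T,120,295))]))
```

```text
[ 0.61680497 -0.16109995  0.09035881]
```

View pics/large.png

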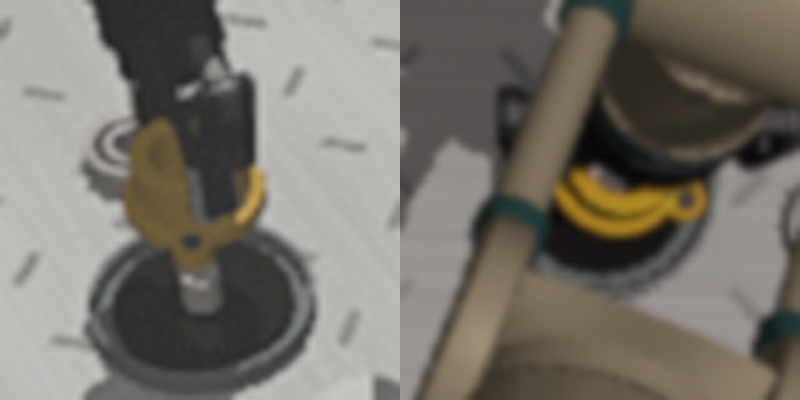

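```bash
python3 - <<'E'
from h import *
S=manip.get_image("scene"); print(cast(S,(198.6,174.6),.085))
E
python3 -m pendant '[{"dx":-0.0005,"dy":-0.0015,"dz":0.015,"rx":0,"ry":0,"rz":0,"hand":0.03},{"dx":0,"dy":0,"dz":0.02,"rx":0,"ry":0,"rz":0,"hand":0.03},{"dx":0,"dy":0,"dz":0.005,"rx":0,"ry":0,"rz":0,"hand":0.03},{"dx":0,"dy":0,"dz":0.005,"rx":0,"ry":0,"rz":0,"hand":0.03},{"dx":0,"dy":0,"dz":0.005,"rx":0,"ry":0,"rz":0,"hand":0.03},{"dx":0,"dy":0,"dz":0.005,"rx":0,"ry":0,"rz":0,"hand":0.03},{"dx":0,"dy":0,"dz":0.004,"rx":0,"ry":0,"rz":0,"hand":0.03},{"dx":0,"dy":0,"dz":0,"rx":0,"ry":0,"rz":0,"hand":0.03},{"dx":0,"dy":0,"dz":0,"rx":0,"ry":0,"rz":0,"hand":0.03}]'
```

```text
[ 0.61681314 -0.1543349 ]
clock: 10.32
position: [0.6179, -0.1635, 0.0324]
ee_rot: [0.0, 0.0, 1.0, 0.0]
contact_force: [0.7, -0.7, -6.3]
width: 0.0539
gripper_force: 66.7
```

Weight still fully on the gripper and there's no side contact, so I'll lower onto the rubber.

```bash
python3 -m pendant '[{"dx":0,"dy":0,"dz":0.003,"rx":0,"ry":0,"rz":0,"hand":0.03},{"dx":0,"dy":0,"dz":0.002,"rx":0,"ry":0,"rz":0,"hand":0.03},{"dx":0,"dy":0,"dz":0.002,"rx":0,"ry":0,"rz":0,"hand":0.03},{"dx":0,"dy":0,"dz":0,"rx":0,"ry":0,"rz":0,"hand":0.03},{"dx":0,"dy":0,"dz":0,"rx":0,"ry":0,"rz":0,"hand":0.03}]'
```

```text
clock: 10.73
position: [0.618, -0.1634, 0.0254]
ee_rot: [0.0, 0.0, 1.0, 0.0]
contact_force: [-0.5, 0.0, -4.4]
width: 0.054
gripper_force: 66.8
```

```bash
python3 -m pendant '[{"dx":0,"dy":0,"dz":0.0015,"rx":0,"ry":0,"rz":0,"hand":0.03},{"dx":0,"dy":0,"dz":0,"rx":0,"ry":0,"rz":0,"hand":0.03},{"dx":0,"dy":0,"dz":0,"rx":0,"ry":0,"rz":0,"hand":0.03}]'
```

```text
clock: 10.98
position: [0.618, -0.1635, 0.0253]
ee_rot: [0.0, 0.0, 1.0, -0.0]
contact_force: [-2.7, 2.3, 6.4]
width: 0.0541
gripper_force: 67.9
```

```bash
python3 -m pendant '[{"dx":0,"dy":0,"dz":0,"rx":0,"ry":0,"rz":0,"hand":0.08},{"dx":0,"dy":0,"dz":0,"rx":0,"ry":0,"rz":0,"hand":0.08},{"dx":0,"dy":0,"dz":0,"rx":0,"ry":0,"rz":0,"hand":0.08},{"dx":0,"dy":0,"dz":0,"rx":0,"ry":0,"rz":0,"hand":0.08},{"dx":0,"dy":0,"dz":-0.02,"rx":0,"ry":0,"rz":0,"hand":0.08},{"dx":0,"dy":0,"dz":-0.03,"rx":0,"ry":0,"rz":0,"hand":0.08},{"dx":0,"dy":0,"dz":-0.03,"rx":0,"ry":0,"rz":0,"hand":0.08},{"dx":0,"dy":0,"dz":-0.02,"rx":0,"ry":0,"rz":0,"hand":0.08}]' && python3 -m pendant '[{"dx":0.0183,"dy":0.0295,"dz":0,"rx":0,"ry":0,"rz":0,"hand":0.07},{"dx":0.0183,"dy":0.0295,"dz":0,"rx":0,"ry":0,"rz":0,"hand":0.07},{"dx":0.0183,"dy":0.0295,"dz":0,"rx":0,"ry":0,"rz":0,"hand":0.07},{"dx":0.0183,"dy":0.0295,"dz":0,"rx":0,"ry":0,"rz":0,"hand":0.07},{"dx":0.0183,"dy":0.0295,"dz":0,"rx":0,"ry":0,"rz":0,"hand":0.07},{"dx":0.0183,"dy":0.0295,"dz":0,"rx":0,"ry":0,"rz":0,"hand":0.07},{"dx":0.0183,"dy":0.0295,"dz":0,"rx":0,"ry":0,"rz":0,"hand":0.07},{"dx":0.0183,"dy":0.0295,"dz":0,"rx":0,"ry":0,"rz":0,"hand":0.07},{"dx":0.0183,"dy":0.0295,"dz":0,"rx":0,"ry":0,"rz":0,"hand":0.07},{"dx":0.0183,"dy":0.0295,"dz":0,"rx":0,"ry":0,"rz":0,"hand":0.07},{"dx":0,"dy":0,"dz":0,"rx":0,"ry":0,"rz":0,"hand":0.07},{"dx":0,"dy":0,"dz":0,"rx":0,"ry":0,"rz":0,"hand":0.07}]'
python3 - <<'E'
from h import *
print(manip.get_state()["position"])
T=manip.get_image("top");S=manip.get_image("scene")
cv2.imwrite("pics/pan2.png",np.hstack([cv2.resize(f["frame"][r:r+60,c:c+60,::-1],None,fx=6.6,fy=6.6,interpolation=cv2.INTER_CUBIC) for f,r,c in((S,165,170),(T,128,305))]))
E
```

```text
clock: 11.65
position: [0.6191, -0.164, 0.1264]
ee_rot: [0.002, 0.0, 1.0, -0.001]
contact_force: [0.7, 0.6, -0.5]
width: 0.0796
gripper_force: 0.0
clock: 12.65
position: [0.4342, 0.1329, 0.124]
ee_rot: [0.0, -0.001, 1.0, 0.0]
contact_force: [-0.3, 0.3, 1.1]
width: 0.0702
gripper_force: 0.0
[0.43424337 0.13287804 0.12396988]
```

View pics/pan2.png

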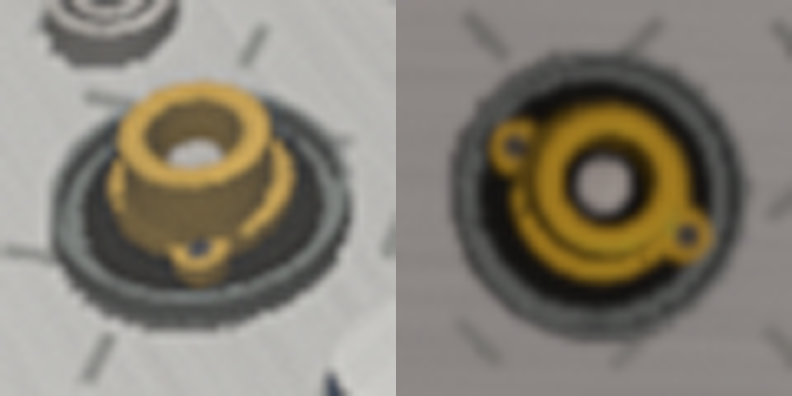

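The large gland is seated and upright: top crop rim (613,172), ears' midpoint (602,192). Next is the medium bronze gland.

```bash
python3 - <<'E'
from h import *
T=manip.get_image("top");print(cast(T,(337.5,153.6),.046),cast(T,(336,156.6),.022))
E
python3 -m pendant '[{"dx":-0.0005,"dy":-0.001,"dz":0.036,"rx":0,"ry":0,"rz":0,"hand":0.07},{"dx":0,"dy":0,"dz":0.036,"rx":0,"ry":0,"rz":0,"hand":0.07},{"dx":0,"dy":0,"dz":0.025,"rx":0,"ry":0,"rz":0,"hand":0.07},{"dx":0,"dy":0,"dz":0.012,"rx":0,"ry":0,"rz":0,"hand":0.07},{"dx":0,"dy":0,"dz":0.003,"rx":0,"ry":0,"rz":0,"hand":0.07},{"dx":0,"dy":0,"dz":0,"rx":0,"ry":0,"rz":0,"hand":0.07},{"dx":0,"dy":0,"dz":0,"rx":0,"ry":0,"rz":0,"hand":0.02},{"dx":0,"dy":0,"dz":0,"rx":0,"ry":0,"rz":0,"hand":0.02},{"dx":0,"dy":0,"dz":0,"rx":0,"ry":0,"rz":0,"hand":0.02},{"dx":0,"dy":0,"dz":0,"rx":0,"ry":0,"rz":0,"hand":0.02},{"dx":0,"dy":0,"dz":0,"rx":0,"ry":0,"rz":0,"hand":0.02},{"dx":0,"dy":0,"dz":0,"rx":0,"ry":0,"rz":0,"hand":0.02}]' 60
```

```text
[ 0.62015353 -0.16491269] [ 0.61670139 -0.16440841]
clock: 13.8
position: [0.4372, 0.1308, 0.0134]
ee_rot: [0.002, 0.0, 1.0, 0.0]
contact_force: [0.4, -1.3, 6.3]
width: 0.042
gripper_force: 60.7
```

```bash
python3 -m pendant '[{"dx":0,"dy":0,"dz":-0.02,"rx":0,"ry":0,"rz":0,"hand":0.02},{"dx":0,"dy":0,"dz":-0.03,"rx":0,"ry":0,"rz":0,"hand":0.02},{"dx":0,"dy":0,"dz":-0.03,"rx":0,"ry":0,"rz":0,"hand":0.02},{"dx":0,"dy":0,"dz":-0.02,"rx":0,"ry":0,"rz":0,"hand":0.02}]' && python3 -m pendant '[{"dx":-0.0183,"dy":-0.0296,"dz":0,"rx":0,"ry":0,"rz":0,"hand":0.02},{"dx":-0.0183,"dy":-0.0296,"dz":0,"rx":0,"ry":0,"rz":0,"hand":0.02},{"dx":-0.0183,"dy":-0.0296,"dz":0,"rx":0,"ry":0,"rz":0,"hand":0.02},{"dx":-0.0183,"dy":-0.0296,"dz":0,"rx":0,"ry":0,"rz":0,"hand":0.02},{"dx":-0.0183,"dy":-0.0296,"dz":0,"rx":0,"ry":0,"rz":0,"hand":0.02},{"dx":-0.0183,"dy":-0.0296,"dz":0,"rx":0,"ry":0,"rz":0,"hand":0.02},{"dx":-0.0183,"dy":-0.0296,"dz":0,"rx":0,"ry":0,"rz":0,"hand":0.02},{"dx":-0.0183,"dy":-0.0296,"dz":0,"rx":0,"ry":0,"rz":0,"hand":0.02},{"dx":-0.0183,"dy":-0.0296,"dz":0,"rx":0,"ry":0,"rz":0,"hand":0.02},{"dx":-0.0183,"dy":-0.0296,"dz":0,"rx":0,"ry":0,"rz":0,"hand":0.02},{"dx":0,"dy":0,"dz":0,"rx":0,"ry":0,"rz":0,"hand":0.02},{"dx":0,"dy":0,"dz":0,"rx":0,"ry":0,"rz":0,"hand":0.02}]' && python3 -m pendant '[{"dx":0,"dy":0,"dz":0.01,"rx":0,"ry":0,"rz":0,"hand":0.02},{"dx":0,"dy":0,"dz":0.01,"rx":0,"ry":0,"rz":0,"hand":0.02},{"dx":0,"dy":0,"dz":0,"rx":0,"ry":0,"rz":0,"hand":0.02},{"dx":0,"dy":0,"dz":0,"rx":0,"ry":0,"rz":0,"hand":0.02}]'
```

```text
clock: 14.13
position: [0.4361, 0.1307, 0.1143]
ee_rot: [0.001, 0.0, 1.0, 0.0]
contact_force: [-0.4, 0.3, -4.4]
width: 0.0418
gripper_force: 63.3
clock: 15.13
position: [0.6186, -0.1673, 0.111]
ee_rot: [-0.0, 0.002, 1.0, 0.0]
contact_force: [-0.8, 1.0, -4.9]
width: 0.0418
gripper_force: 63.4
clock: 15.47
position: [0.6166, -0.1639, 0.0903]
ee_rot: [-0.002, -0.0, 1.0, 0.001]
contact_force: [-0.5, 0.1, -4.3]
width: 0.0419
gripper_force: 63.3
```

```bash
python3 -m pendant '[{"dx":-0.002,"dy":0,"dz":0.01,"rx":0,"ry":0,"rz":0,"hand":0.02},{"dx":0,"dy":0,"dz":0.01,"rx":0,"ry":0,"rz":0,"hand":0.02},{"dx":0,"dy":0,"dz":0.006,"rx":0,"ry":0,"rz":0,"hand":0.02},{"dx":0,"dy":0,"dz":0.002,"rx":0,"ry":0,"rz":0,"hand":0.02},{"dx":0,"dy":0,"dz":0.001,"rx":0,"ry":0,"rz":0,"hand":0.02},{"dx":0,"dy":0,"dz":0,"rx":0,"ry":0,"rz":0,"hand":0.02},{"dx":0,"dy":0,"dz":0,"rx":0,"ry":0,"rz":0,"hand":0.02}]'
```

```text
clock: 16.05
position: [0.6206, -0.1657, 0.063]
ee_rot: [0.0, 0.0, 1.0, -0.0]
contact_force: [0.3, 0.4, -4.5]
width: 0.0417
gripper_force: 63.3
```

```bash
python3 -m pendant '[{"dx":0.001,"dy":0.001,"dz":0.002,"rx":0,"ry":0,"rz":0,"hand":0.02},{"dx":0,"dy":0,"dz":0.001,"rx":0,"ry":0,"rz":0,"hand":0.02},{"dx":0,"dy":0,"dz":0.001,"rx":0,"ry":0,"rz":0,"hand":0.02},{"dx":0,"dy":0,"dz":0,"rx":0,"ry":0,"rz":0,"hand":0.02},{"dx":0,"dy":0,"dz":0,"rx":0,"ry":0,"rz":0,"hand":0.02}]'
```

```text
clock: 16.47
position: [0.6192, -0.1644, 0.0595]
ee_rot: [0.0, 0.0, 1.0, 0.0]
contact_force: [-2.3, -0.4, 1.5]
width: 0.0416
gripper_force: 63.9
```

```bash
python3 -m pendant '[{"dx":0,"dy":0,"dz":0,"rx":0,"ry":0,"rz":0,"hand":0.07},{"dx":0,"dy":0,"dz":0,"rx":0,"ry":0,"rz":0,"hand":0.07},{"dx":0,"dy":0,"dz":0,"rx":0,"ry":0,"rz":0,"hand":0.07},{"dx":0,"dy":0,"dz":0,"rx":0,"ry":0,"rz":0,"hand":0.07},{"dx":0,"dy":0,"dz":-0.02,"rx":0,"ry":0,"rz":0,"hand":0.07},{"dx":0,"dy":0,"dz":-0.03,"rx":0,"ry":0,"rz":0,"hand":0.07},{"dx":0,"dy":0,"dz":-0.03,"rx":0,"ry":0,"rz":0,"hand":0.06}]' && python3 -m pendant '[{"dx":0,"dy":0.039,"dz":0,"rx":0,"ry":0,"rz":0,"hand":0.06},{"dx":0,"dy":0.039,"dz":0,"rx":0,"ry":0,"rz":0,"hand":0.06},{"dx":0,"dy":0.039,"dz":0,"rx":0,"ry":0,"rz":0,"hand":0.06},{"dx":0,"dy":0.039,"dz":0,"rx":0,"ry":0,"rz":0,"hand":0.06},{"dx":0,"dy":0.039,"dz":0,"rx":0,"ry":0,"rz":0,"hand":0.06},{"dx":-0.004,"dy":0.039,"dz":0,"rx":0,"ry":0,"rz":0,"hand":0.06},{"dx":0,"dy":0.039,"dz":0,"rx":0,"ry":0,"rz":0,"hand":0.06},{"dx":0,"dy":0.039,"dz":0,"rx":0,"ry":0,"rz":0,"hand":0.06},{"dx":0,"dy":0.039,"dz":0,"rx":0,"ry":0,"rz":0,"hand":0.06},{"dx":0,"dy":0.039,"dz":0,"rx":0,"ry":0,"rz":0,"hand":0.06},{"dx":0,"dy":0.039,"dz":0,"rx":0,"ry":0,"rz":0,"hand":0.06},{"dx":0,"dy":0.039,"dz":0,"rx":0,"ry":0,"rz":0,"hand":0.06}]' && python3 -m pendant '[{"dx":0,"dy":0,"dz":0.02,"rx":0,"ry":0,"rz":0,"hand":0.06},{"dx":0,"dy":0,"dz":0.02,"rx":0,"ry":0,"rz":0,"hand":0.06},{"dx":0,"dy":0,"dz":0,"rx":0,"ry":0,"rz":0,"hand":0.06},{"dx":0,"dy":0,"dz":0,"rx":0,"ry":0,"rz":0,"hand":0.06}]'
python3 - <<'E'
from h import *
T=manip.get_image("top");S=manip.get_image("scene")
cv2.imwrite("pics/pan3.png",np.hstack([cv2.resize(f["frame"][r:r+60,c:c+60,::-1],None,fx=6.6,fy=6.6,interpolation=cv2.INTER_CUBIC) for f,r,c in((S,155,170),(T,128,305))]))
E
```

```text
clock: 17.05
position: [0.6188, -0.1643, 0.1387]
ee_rot: [-0.001, 0.0, 1.0, 0.0]
contact_force: [0.7, -0.3, 0.5]
width: 0.0606
gripper_force: 0.0
clock: 18.05
position: [0.6236, 0.3055, 0.139]
ee_rot: [0.0, 0.0, 1.0, 0.0]
contact_force: [0.4, -0.2, -0.4]
width: 0.06
gripper_force: 0.0
clock: 18.38
position: [0.6229, 0.3033, 0.0976]
ee_rot: [-0.001, 0.0, 1.0, -0.001]
contact_force: [0.7, 0.0, 0.2]
width: 0.06
gripper_force: 0.0
```

View pics/pan3.png

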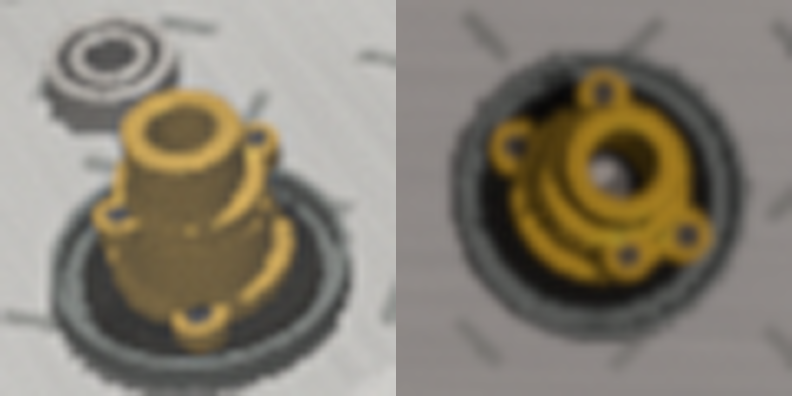

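The medium gland sits centred on the large one: ears' midpoint (615,173) against large rim centre (613,172). Now the small one.

```bash
python3 -m pendant '[{"dx":0,"dy":0.0005,"dz":0.036,"rx":0,"ry":0,"rz":0,"hand":0.06},{"dx":0,"dy":0,"dz":0.03,"rx":0,"ry":0,"rz":0,"hand":0.06},{"dx":0,"dy":0,"dz":0.015,"rx":0,"ry":0,"rz":0,"hand":0.06},{"dx":0,"dy":0,"dz":0.004,"rx":0,"ry":0,"rz":0,"hand":0.06},{"dx":0,"dy":0,"dz":0,"rx":0,"ry":0,"rz":0,"hand":0.06},{"dx":0,"dy":0,"dz":0,"rx":0,"ry":0,"rz":0,"hand":0.06},{"dx":0,"dy":0,"dz":0,"rx":0,"ry":0,"rz":0,"hand":0.015},{"dx":0,"dy":0,"dz":0,"rx":0,"ry":0,"rz":0,"hand":0.015},{"dx":0,"dy":0,"dz":0,"rx":0,"ry":0,"rz":0,"hand":0.015},{"dx":0,"dy":0,"dz":0,"rx":0,"ry":0,"rz":0,"hand":0.015},{"dx":0,"dy":0,"dz":0,"rx":0,"ry":0,"rz":0,"hand":0.015},{"dx":0,"dy":0,"dz":0,"rx":0,"ry":0,"rz":0,"hand":0.015}]' 50
```

```text
clock: 19.48
position: [0.6251, 0.3045, 0.016]
ee_rot: [0.002, 0.0, 1.0, 0.001]
contact_force: [0.5, -0.5, 6.4]
width: 0.0296
gripper_force: 50.5
```

```bash
python3 -m pendant '[{"dx":0,"dy":0,"dz":-0.02,"rx":0,"ry":0,"rz":0,"hand":0.015},{"dx":0,"dy":0,"dz":-0.035,"rx":0,"ry":0,"rz":0,"hand":0.015},{"dx":0,"dy":0,"dz":-0.035,"rx":0,"ry":0,"rz":0,"hand":0.015},{"dx":0,"dy":0,"dz":-0.035,"rx":0,"ry":0,"rz":0,"hand":0.015}]' && python3 -m pendant '[{"dx":0,"dy":-0.039,"dz":0,"rx":0,"ry":0,"rz":0,"hand":0.015},{"dx":0,"dy":-0.039,"dz":0,"rx":0,"ry":0,"rz":0,"hand":0.015},{"dx":0,"dy":-0.039,"dz":0,"rx":0,"ry":0,"rz":0,"hand":0.015},{"dx":0.004,"dy":-0.039,"dz":0,"rx":0,"ry":0,"rz":0,"hand":0.015},{"dx":0,"dy":-0.039,"dz":0,"rx":0,"ry":0,"rz":0,"hand":0.015},{"dx":0,"dy":-0.039,"dz":0,"rx":0,"ry":0,"rz":0,"hand":0.015},{"dx":0,"dy":-0.039,"dz":0,"rx":0,"ry":0,"rz":0,"hand":0.015},{"dx":0,"dy":-0.039,"dz":0,"rx":0,"ry":0,"rz":0,"hand":0.015},{"dx":0,"dy":-0.039,"dz":0,"rx":0,"ry":0,"rz":0,"hand":0.015},{"dx":0,"dy":-0.039,"dz":0,"rx":0,"ry":0,"rz":0,"hand":0.015},{"dx":0,"dy":-0.039,"dz":0,"rx":0,"ry":0,"rz":0,"hand":0.015},{"dx":0,"dy":-0.039,"dz":0,"rx":0,"ry":0,"rz":0,"hand":0.015}]' && python3 -m pendant '[{"dx":0,"dy":0,"dz":0,"rx":0,"ry":0,"rz":0,"hand":0.015},{"dx":0,"dy":0,"dz":0.015,"rx":0,"ry":0,"rz":0,"hand":0.015},{"dx":0,"dy":0,"dz":0.01,"rx":0,"ry":0,"rz":0,"hand":0.015},{"dx":0,"dy":0,"dz":0,"rx":0,"ry":0,"rz":0,"hand":0.015},{"dx":0,"dy":0,"dz":0,"rx":0,"ry":0,"rz":0,"hand":0.015},{"dx":0,"dy":0,"dz":0,"rx":0,"ry":0,"rz":0,"hand":0.015}]'
```

```text
clock: 19.82
position: [0.6229, 0.3037, 0.1395]
ee_rot: [-0.001, 0.0, 1.0, -0.0]
contact_force: [0.8, 1.1, -3.0]
width: 0.0296
gripper_force: 49.9
clock: 20.82
position: [0.6186, -0.1657, 0.1386]
ee_rot: [-0.0, 0.0, 1.0, 0.0]
contact_force: [0.5, 0.4, -2.1]
width: 0.0293
gripper_force: 50.1
clock: 21.32
position: [0.6195, -0.1633, 0.1139]
ee_rot: [-0.0, -0.0, 1.0, 0.0]
contact_force: [-0.2, 0.1, -1.5]
width: 0.0295
gripper_force: 50.3
```

```bash
python3 -m pendant '[{"dx":0,"dy":-0.001,"dz":0.007,"rx":0,"ry":0,"rz":0,"hand":0.015},{"dx":0,"dy":0,"dz":0.006,"rx":0,"ry":0,"rz":0,"hand":0.015},{"dx":0,"dy":0,"dz":0.002,"rx":0,"ry":0,"rz":0,"hand":0.015},{"dx":0,"dy":0,"dz":0,"rx":0,"ry":0,"rz":0,"hand":0.015},{"dx":0,"dy":0,"dz":0,"rx":0,"ry":0,"rz":0,"hand":0.015},{"dx":0,"dy":0,"dz":0,"rx":0,"ry":0,"rz":0,"hand":0.015}]'
```

```text
clock: 21.82
position: [0.6195, -0.165, 0.0989]
ee_rot: [0.0, 0.0, 1.0, -0.0]
contact_force: [-0.2, 0.6, -1.7]
width: 0.0295
gripper_force: 50.3
```

```bash
python3 -m pendant '[{"dx":0,"dy":0,"dz":0.0015,"rx":0,"ry":0,"rz":0,"hand":0.015},{"dx":0,"dy":0,"dz":0.001,"rx":0,"ry":0,"rz":0,"hand":0.015},{"dx":0,"dy":0,"dz":0.0005,"rx":0,"ry":0,"rz":0,"hand":0.015},{"dx":0,"dy":0,"dz":0,"rx":0,"ry":0,"rz":0,"hand":0.015},{"dx":0,"dy":0,"dz":0,"rx":0,"ry":0,"rz":0,"hand":0.015}]'
```

```text
clock: 22.23
position: [0.6194, -0.1651, 0.0961]
ee_rot: [0.0, 0.0, 1.0, -0.0]
contact_force: [0.3, 0.1, -0.7]
width: 0.0298
gripper_force: 50.5
```

```bash
python3 -m pendant '[{"dx":0,"dy":0,"dz":0.001,"rx":0,"ry":0,"rz":0,"hand":0.015},{"dx":0,"dy":0,"dz":0,"rx":0,"ry":0,"rz":0,"hand":0.015},{"dx":0,"dy":0,"dz":0,"rx":0,"ry":0,"rz":0,"hand":0.015}]'
```

```text
clock: 22.48
position: [0.6194, -0.1651, 0.096]
ee_rot: [0.0, 0.0, 1.0, -0.0]
contact_force: [-1.6, 0.3, 6.0]
width: 0.0296
gripper_force: 51.1
```

```bash
python3 -m pendant '[{"dx":0,"dy":0,"dz":0,"rx":0,"ry":0,"rz":0,"hand":0.06},{"dx":0,"dy":0,"dz":0,"rx":0,"ry":0,"rz":0,"hand":0.06},{"dx":0,"dy":0,"dz":0,"rx":0,"ry":0,"rz":0,"hand":0.06},{"dx":0,"dy":0,"dz":0,"rx":0,"ry":0,"rz":0,"hand":0.06},{"dx":0,"dy":0,"dz":-0.02,"rx":0,"ry":0,"rz":0,"hand":0.06},{"dx":0,"dy":0,"dz":-0.03,"rx":0,"ry":0,"rz":0,"hand":0.06},{"dx":0,"dy":0,"dz":-0.03,"rx":0,"ry":0,"rz":0,"hand":0.06},{"dx":0.0128,"dy":0.0371,"dz":0,"rx":0,"ry":0,"rz":0,"hand":0.06}]' && python3 -m pendant '[{"dx":0.0128,"dy":0.0371,"dz":0,"rx":0,"ry":0,"rz":0,"hand":0.06},{"dx":0.0128,"dy":0.0371,"dz":0,"rx":0,"ry":0,"rz":0,"hand":0.06},{"dx":0.0128,"dy":0.0371,"dz":0,"rx":0,"ry":0,"rz":0,"hand":0.06},{"dx":0.0128,"dy":0.0371,"dz":0,"rx":0,"ry":0,"rz":0,"hand":0.06},{"dx":0.0128,"dy":0.0371,"dz":0,"rx":0,"ry":0,"rz":0,"hand":0.06},{"dx":0.0128,"dy":0.0371,"dz":0,"rx":0,"ry":0,"rz":0,"hand":0.06},{"dx":0.0128,"dy":0.0371,"dz":0,"rx":0,"ry":0,"rz":0,"hand":0.06},{"dx":0.0128,"dy":0.0371,"dz":0,"rx":0,"ry":0,"rz":0,"hand":0.06},{"dx":0.0128,"dy":0.0371,"dz":0,"rx":0,"ry":0,"rz":0,"hand":0.06},{"dx":0.0128,"dy":0.0371,"dz":0,"rx":0,"ry":0,"rz":0,"hand":0.06},{"dx":0.0128,"dy":0.0371,"dz":0,"rx":0,"ry":0,"rz":0,"hand":0.06},{"dx":0.0128,"dy":0.0371,"dz":0,"rx":0,"ry":0,"rz":0,"hand":0.06}]' && python3 -m pendant '[{"dx":0,"dy":0,"dz":0.02,"rx":0,"ry":0,"rz":0,"hand":0.06},{"dx":0,"dy":0,"dz":0.02,"rx":0,"ry":0,"rz":0,"hand":0.06},{"dx":0,"dy":0,"dz":0.02,"rx":0,"ry":0,"rz":0,"hand":0.06},{"dx":0,"dy":0,"dz":0,"rx":0,"ry":0,"rz":0,"hand":0.06},{"dx":0,"dy":0,"dz":0,"rx":0,"ry":0,"rz":0,"hand":0.06},{"dx":0,"dy":0,"dz":0,"rx":0,"ry":0,"rz":0,"hand":0.06}]'
python3 - <<'E'
from h import *
T=manip.get_image("top");S=manip.get_image("scene")
cv2.imwrite("pics/pan4.png",np.hstack([cv2.resize(f["frame"][r:r+75,c:c+75,::-1],None,fx=5.3,fy=5.3,interpolation=cv2.INTER_CUBIC) for f,r,c in((S,140,165),(T,120,300))]))
E
```

```text
clock: 23.15
position: [0.6133, -0.1348, 0.1809]
ee_rot: [0.008, 0.003, 1.0, -0.005]
contact_force: [2.1, -0.4, 0.3]
width: 0.0598
gripper_force: 0.0
clock: 24.15
position: [0.4524, 0.3192, 0.1749]
ee_rot: [0.0, 0.0, 1.0, 0.0]
contact_force: [0.2, -0.9, 0.6]
width: 0.0602
gripper_force: 0.0
clock: 24.65
position: [0.4541, 0.3177, 0.1157]
ee_rot: [0.001, 0.001, 1.0, 0.0]
contact_force: [0.2, -0.0, -0.5]
width: 0.0599
gripper_force: 0.0
```

View pics/pan4.png

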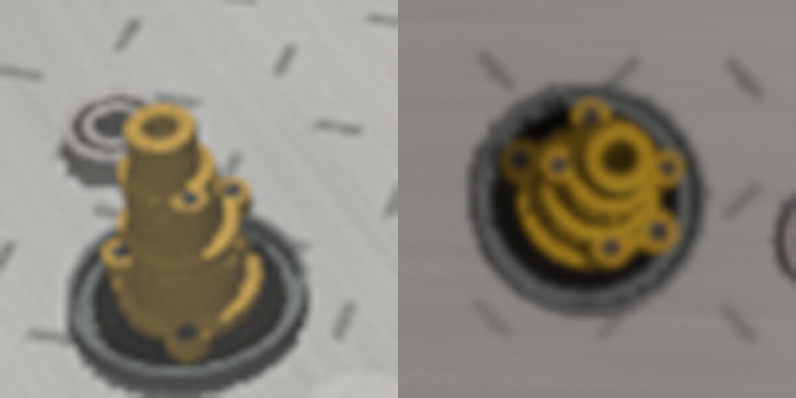

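The stack is upright and nested: small gland's top (621,157) in the top crop, within about 4 mm of centre. Next is the nozzle.

```bash
python3 -m pendant '[{"dx":0,"dy":0,"dz":0.03,"rx":0,"ry":0,"rz":0,"hand":0.06},{"dx":0,"dy":0,"dz":0.03,"rx":0,"ry":0,"rz":0,"hand":0.06},{"dx":0,"dy":0,"dz":0.016,"rx":0,"ry":0,"rz":0,"hand":0.06},{"dx":0,"dy":0,"dz":0.005,"rx":0,"ry":0,"rz":0,"hand":0.06},{"dx":0,"dy":0,"dz":0,"rx":0,"ry":0,"rz":0,"hand":0.06},{"dx":0,"dy":0,"dz":0,"rx":0,"ry":0,"rz":0,"hand":0.06},{"dx":0,"dy":0,"dz":0,"rx":0,"ry":0,"rz":0,"hand":0.01},{"dx":0,"dy":0,"dz":0,"rx":0,"ry":0,"rz":0,"hand":0.01},{"dx":0,"dy":0,"dz":0,"rx":0,"ry":0,"rz":0,"hand":0.01},{"dx":0,"dy":0,"dz":0,"rx":0,"ry":0,"rz":0,"hand":0.01},{"dx":0,"dy":0,"dz":0,"rx":0,"ry":0,"rz":0,"hand":0.01},{"dx":0,"dy":0,"dz":0,"rx":0,"ry":0,"rz":0,"hand":0.01}]' 50
```

```text
clock: 25.75
position: [0.4542, 0.3178, 0.0352]
ee_rot: [0.001, 0.0, 1.0, 0.001]
contact_force: [-1.1, -0.8, 6.1]
width: 0.0246
gripper_force: 48.9
```

```bash
python3 -m pendant '[{"dx":0,"dy":0,"dz":-0.02,"rx":0,"ry":0,"rz":0,"hand":0.01},{"dx":0,"dy":0,"dz":-0.035,"rx":0,"ry":0,"rz":0,"hand":0.01},{"dx":0,"dy":0,"dz":-0.035,"rx":0,"ry":0,"rz":0,"hand":0.01}]' && python3 -m pendant '[{"dx":-0.0201,"dy":-0.0192,"dz":0,"rx":0,"ry":0,"rz":0,"hand":0.01},{"dx":-0.0201,"dy":-0.0192,"dz":0,"rx":0,"ry":0,"rz":0,"hand":0.01},{"dx":-0.0201,"dy":-0.0192,"dz":0,"rx":0,"ry":0,"rz":0,"hand":0.01},{"dx":-0.0201,"dy":-0.0192,"dz":0,"rx":0,"ry":0,"rz":0,"hand":0.01},{"dx":-0.0201,"dy":-0.0192,"dz":0,"rx":0,"ry":0,"rz":0,"hand":0.01},{"dx":-0.0201,"dy":-0.0192,"dz":0,"rx":0,"ry":0,"rz":0,"hand":0.01},{"dx":-0.0201,"dy":-0.0192,"dz":0,"rx":0,"ry":0,"rz":0,"hand":0.01},{"dx":-0.0201,"dy":-0.0192,"dz":0,"rx":0,"ry":0,"rz":0,"hand":0.01},{"dx":0,"dy":0,"dz":0.02,"rx":0,"ry":0,"rz":0,"hand":0.01},{"dx":0,"dy":0,"dz":0.02,"rx":0,"ry":0,"rz":0,"hand":0.01},{"dx":0,"dy":0,"dz":0,"rx":0,"ry":0,"rz":0,"hand":0.01},{"dx":0,"dy":0,"dz":0,"rx":0,"ry":0,"rz":0,"hand":0.01}]'
python3 - <<'E'
from h import *
print(manip.get_state()["position"])
S=manip.get_image("scene")
cv2.imwrite("pics/noz.png",cv2.resize(S["frame"][240:310,230:310,::-1],None,fx=7,fy=7,interpolation=cv2.INTER_CUBIC))
E
```

```text
clock: 26.0
position: [0.4518, 0.3167, 0.1234]
ee_rot: [-0.002, 0.0, 1.0, -0.001]
contact_force: [1.1, 0.6, -2.2]
width: 0.0244
gripper_force: 49.6
clock: 27.0
position: [0.6125, 0.1634, 0.0824]
ee_rot: [-0.002, 0.001, 1.0, -0.0]
contact_force: [0.5, -0.8, -2.0]
width: 0.0244
gripper_force: 49.6
[0.61249313 0.16339681 0.08236863]
```

View pics/noz.png

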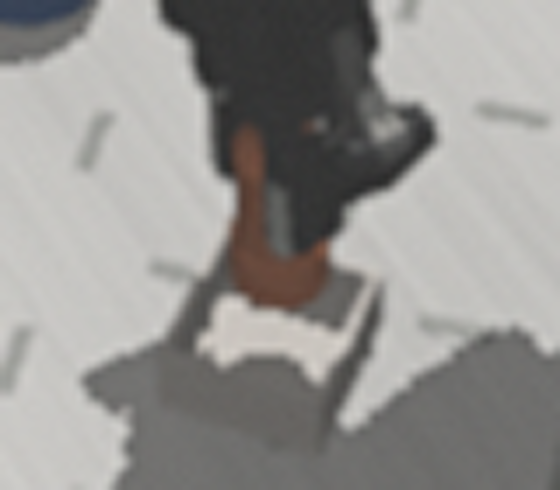

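```bash
python3 - <<'E'
from h import *
S=manip.get_image("scene"); print(cast(S,(269.7,279.0),.047), cast(S,(268.6,285.2),.027),manip.get_state()["position"])
E
python3 -m pendant '[{"dx":-0.0015,"dy":0,"dz":0.01,"rx":0,"ry":0,"rz":0,"hand":0.01},{"dx":0,"dy":0,"dz":0.005,"rx":0,"ry":0,"rz":0,"hand":0.01},{"dx":0,"dy":0,"dz":0,"rx":0,"ry":0,"rz":0,"hand":0.01},{"dx":0,"dy":0,"dz":0,"rx":0,"ry":0,"rz":0,"hand":0.01},{"dx":0,"dy":0,"dz":0,"rx":0,"ry":0,"rz":0,"hand":0.01}]'
```

```text
[0.61220258 0.16530345] [0.61504155 0.16522548] [0.61436543 0.16408585 0.08459869]
clock: 27.52
position: [0.6156, 0.1639, 0.069]
ee_rot: [0.0, 0.0, 1.0, 0.0]
contact_force: [-0.5, -0.5, -2.5]
width: 0.0244
gripper_force: 49.6
```

```bash
python3 -m pendant '[{"dx":0,"dy":0,"dz":0.008,"rx":0,"ry":0,"rz":0,"hand":0.01},{"dx":0,"dy":0,"dz":0.008,"rx":0,"ry":0,"rz":0,"hand":0.01},{"dx":0,"dy":0,"dz":0.008,"rx":0,"ry":0,"rz":0,"hand":0.01},{"dx":0,"dy":0,"dz":0.003,"rx":0,"ry":0,"rz":0,"hand":0.01},{"dx":0,"dy":0,"dz":0.001,"rx":0,"ry":0,"rz":0,"hand":0.01},{"dx":0,"dy":0,"dz":0,"rx":0,"ry":0,"rz":0,"hand":0.01},{"dx":0,"dy":0,"dz":0,"rx":0,"ry":0,"rz":0,"hand":0.01}]'
```

```text
clock: 28.1
position: [0.6157, 0.1637, 0.0408]
ee_rot: [0.0, 0.0, 1.0, 0.0]
contact_force: [-0.1, 1.4, -2.1]
width: 0.0244
gripper_force: 49.6
```

```bash
python3 -m pendant '[{"dx":0,"dy":0,"dz":0.0015,"rx":0,"ry":0,"rz":0,"hand":0.01},{"dx":0,"dy":0,"dz":0.0015,"rx":0,"ry":0,"rz":0,"hand":0.01},{"dx":0,"dy":0,"dz":0.0005,"rx":0,"ry":0,"rz":0,"hand":0.01},{"dx":0,"dy":0,"dz":0,"rx":0,"ry":0,"rz":0,"hand":0.01},{"dx":0,"dy":0,"dz":0,"rx":0,"ry":0,"rz":0,"hand":0.01}]'
```

```text
clock: 28.52
position: [0.6161, 0.1638, 0.0383]
ee_rot: [0.001, 0.0, 1.0, 0.0]
contact_force: [-0.2, 0.6, 5.5]
width: 0.0246
gripper_force: 50.4
```

```bash
python3 -m pendant '[{"dx":0,"dy":0,"dz":0,"rx":0,"ry":0,"rz":0,"hand":0.05},{"dx":0,"dy":0,"dz":0,"rx":0,"ry":0,"rz":0,"hand":0.05},{"dx":0,"dy":0,"dz":0,"rx":0,"ry":0,"rz":0,"hand":0.05},{"dx":0,"dy":0,"dz":0,"rx":0,"ry":0,"rz":0,"hand":0.05},{"dx":0,"dy":0,"dz":-0.02,"rx":0,"ry":0,"rz":0,"hand":0.05},{"dx":0,"dy":0,"dz":-0.035,"rx":0,"ry":0,"rz":0,"hand":0.05},{"dx":0,"dy":0,"dz":-0.035,"rx":0,"ry":0,"rz":0,"hand":0.05},{"dx":0,"dy":0,"dz":-0.035,"rx":0,"ry":0,"rz":0,"hand":0.05}]' && python3 -m pendant '[{"dx":0.03,"dy":0.02,"dz":0,"rx":0,"ry":0,"rz":0,"hand":0.05},{"dx":0.03,"dy":0.02,"dz":0,"rx":0,"ry":0,"rz":0,"hand":0.05},{"dx":0.03,"dy":0.02,"dz":0,"rx":0,"ry":0,"rz":0,"hand":0.05},{"dx":0.03,"dy":0.02,"dz":0,"rx":0,"ry":0,"rz":0,"hand":0.05},{"dx":0.03,"dy":0.02,"dz":0,"rx":0,"ry":0,"rz":0,"hand":0.05},{"dx":0.03,"dy":0.02,"dz":0,"rx":0,"ry":0,"rz":0,"hand":0.05},{"dx":0.03,"dy":0.02,"dz":0,"rx":0,"ry":0,"rz":0,"hand":0.05},{"dx":0,"dy":0,"dz":0,"rx":0,"ry":0,"rz":0,"hand":0.05},{"dx":0,"dy":0,"dz":0,"rx":0,"ry":0,"rz":0,"hand":0.05},{"dx":0,"dy":0,"dz":0,"rx":0,"ry":0,"rz":0,"hand":0.05}]'
python3 - <<'E'
from h import *
S=manip.get_image("scene");T=manip.get_image("top")
a=cv2.resize(S["frame"][130:310,160:320,::-1],None,fx=2.5,fy=2.5,interpolation=cv2.INTER_CUBIC)
b=cv2.resize(T["frame"][120:245,190:390,::-1],None,fx=2,fy=2,interpolation=cv2.INTER_CUBIC)
o=np.zeros((450,800,3),np.uint8);o[:,:400]=a;o[:250,400:]=b;cv2.imwrite("pics/final.png",o)
E
```

```text
clock: 29.18
position: [0.6151, 0.1636, 0.1631]
ee_rot: [-0.001, 0.0, 1.0, -0.0]
contact_force: [1.3, -0.6, -0.1]
width: 0.0499
gripper_force: 0.0
clock: 30.02
position: [0.4061, 0.3039, 0.1625]
ee_rot: [0.001, -0.0, 1.0, -0.0]
contact_force: [0.4, -0.5, 0.0]
width: 0.05
gripper_force: 0.0
```

View pics/final.png

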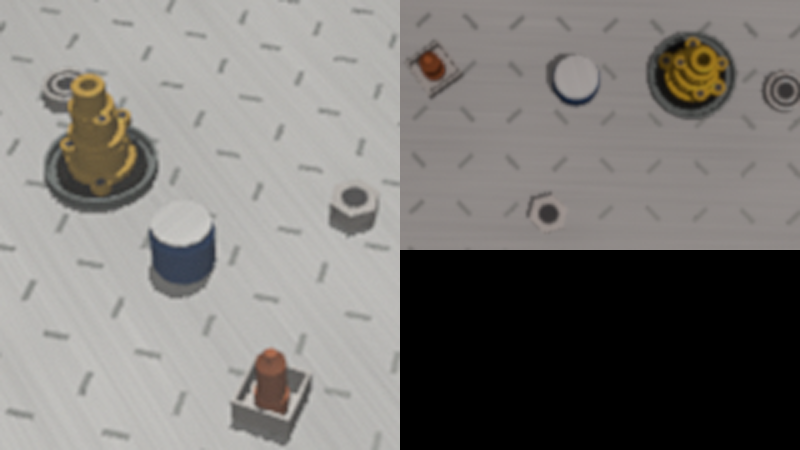

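The final view shows the stack upright in the pan (95,150), the nozzle upright in the pot (270,380), and the tin, nut and bearing undisturbed. Handing in.

```bash
python3 -c "
from rig import manip
print(manip.sign_off())"
```

```text
the job is handed in; nothing more can be done
None
```

I handed the job in at about 30 s of the 125 s (no verdict was returned): the diaphragm is in the pan, the three glands are stacked on it in order, the nozzle is upright in the pot, and the bearing, tin and nut were left alone; the largest offset I measured was about 4 mm, for the small gland, against the 12 mm limit.

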